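# Set the crank puller in its grip

## Task

Take the aluminium crank puller from its wooden block and press its square tapered shank firmly into the rubber grip with the square socket, square to square, so that friction alone holds it; do not push so hard that the grip splits. Then, holding the tool by its metal puller only, lift it with the grip hanging from it out of the caddy and stand it, grip down, in the steel cup. Let go of it there, still joined, and leave the brush, the jar and the other grip where they are.

Things in the scene. Friction and masses are not known exactly. Their poses are not given: they have to be found in the camera images.
- puller_body (a point): The crank puller, bare aluminium, 130 g or so, stands shank down in the wooden block. This point lies on its axis, in its square body, the part to grip: 24 x 24 mm (flats square to x and y), 46 mm tall, from 26 mm under this point to 20 mm above it. z up along the puller. Below the body is a round collar, 30 mm in diameter, 5 mm thick, from 26 to 31 mm under this point; on top a 6 mm high boss, 18 mm in diameter. The flats of the shank are parallel to those of the body.
- shank_tip (a point): Lower end of the puller's square tapered shank, 69 mm under puller_body. The shank is 38 mm long under the collar, 11 mm square at this tip and 17.6 mm square at the collar (5 degrees a side).
- puller: The whole crank puller; origin at the tip of the shank, z up along the puller.
- grip: The black rubber grip with the SQUARE metal socket inside, a cylinder 35 mm in diameter, 60 mm tall, about 250 g (steel-cored), standing loosely (about 2 mm of play all round) in one of the caddy's two nests. Origin at the centre of its foot, z up, socket flats square to x and y. The same in all four quarter turns.
- grip_mouth (a point): Centre of the top rim of the square-socket grip, 60 mm above its foot. In its 27 mm wide round mouth sits the square metal socket, stuck fast 0 to 12 mm below this rim: how deep differs each time and is not measured. The socket is 15 mm square at its own mouth and narrows by 5 degrees a side; the shank's tip goes about 23 mm into it (23 to 35 mm below this rim), then wedges.
- grip_foot (a point): Centre of the foot of the square-socket grip. Once all four sides of the taper touch, the force rises steeply within 1 mm. A steady push of about 15 N on the puller sets it; less than 8 N is not firm; over 25 N splits the grip. The shank reaches no floor, nor the collar the rim. Once wedged, the grip hangs from the puller by friction.
- round_grip: The other black rubber grip, same outside size, its metal socket with a round hole, 14 mm in diameter; stands in the other nest and stays there. Origin at the centre of its foot.
- caddy: Turntable caddy, wooden disc 260 mm in diameter, its turntable locked: it does not move. Origin under its centre on the cutting board; tray surface 24 mm above. The two ring nests, 47 mm outside diameter, 39 mm inside, 16 mm tall, are at x = -55, y = +58 and -58 mm in its frame. Which grip stands in which nest varies.
- dock: Wooden block, 60 x 60 mm, 46 mm tall, fixed, with a round 26 mm hole in which the puller's shank hangs loose; the collar rests on its top. Origin under its centre.
- cup_floor (a point): Centre of the inner floor of the steel cup, a fixed open cup, 54 mm outside diameter, 46 mm inside, rim 34 mm above this floor.
- brush: Red plastic hand brush, 130 mm long, lying bristles up in the caddy on the far side. Not to be moved.
- jar: Small glass jar with a screw lid, 48 mm in diameter, 62 mm tall, standing in the middle of the caddy. Not to be moved.
Things that resemble listed ones, but are neither listed nor needed, are in the scene too. Leave any blue or green look-alike of the puller alone.

How it is judged:
By the outcome, as a careful person would: the job done as asked, in the order asked, and still so for the second after the job is handed in, with the robot touching nothing.
It also fails if it takes over 72 s, if anything falls off the work surface, if the arm or the gripper's body presses on something with over 40 N, if the wrist force passes 120 N, or if a joint passes its speed limit or range.

## Robot

A 6-joint arm with a two-finger parallel gripper is mounted at the origin on the work surface. World frame = base frame: x ahead of the robot, y to its left, z up, the work surface at z = 0. Lengths are in mm, angles in rad, forces in N, time in s.
With the tool pointing down it reaches from about 275 to 1000 mm from the base axis. Payload 8.4 kg.
Tool frame: the origin (TCP) lies at the very end of the fingers, on their centre line; the grasp point (between the pads) lies 19 mm behind it; z points along the fingers, y is the direction in which the jaws open and shut (so a half turn about z gives the same grasp; the last joint's range is limited). The gripper opens to 85 mm and grips with 20 to 120 N. Pads are 22 mm wide; open, the fingers measure 114 mm over their backs; the gripper's body (76 mm by 85 mm) begins 54 mm behind the grasp point. The pads swing forward as they close: fully open they stand 13 mm farther back than shut.
Start: joints at [-1.201, 0.353, 1.633, -0, 1.155, -0.002], TCP at [227.057, -582.3, 200.181] pointing down, gripper open.
Joint ranges: [-2.63, 2.63], [-0.92, 2.1], [0.06, 2.66], [-1.3, 4.44], [0, 2.69], [-3.02, 3.02]. Speed limits (rad/s): [2.22, 2.22, 2.79, 3.14, 3.14, 3.14].

## Interface

Orientations are given as [roll, pitch, yaw] about the fixed x, y, z axes, in that order (R = Rz(yaw) Ry(pitch) Rx(roll)).
In Python, from rig import r, vision gives the robot as it stands.
- The arm moves only by the tool move_arm, never from a script. Its argument "series" is text: rows parted by semicolons, each of 7 numbers parted by spaces: the closure, from -1 (fully open) to 1 (shut), then the shift along the tool's x, y, z in units of 40 mm (1.0 is 40 mm), then the turn, a rotation vector about the tool's x, y, z in degrees. In form: grip tx ty tz ax ay az; .... A call has 1 to 20 rows; each row shifts and turns the pose as measured when the row begins, along the tool's axes as they then stand; what a row does not reach is not made up. A row lasts 1/8 s, in which the tool goes at most 62.5 mm and 10.7 degrees, less where a joint would pass 70% of its speed; a pose out of reach is approached as far as the arm can. A call is refused whole if a number of a shift passes 1 or a number of a turn 10.7, either way. A call with a gripper value outside its range is refused whole. The fingers move at their own pace and stop on an object; "grip_force" is the grip in N (left out, the last holds). Time passes only in rows, so rows that do not move let the fingers close. It gives the time, the measured TCP pose, the force and the opening at its end, in the units of the state.
- r.sense(): the state, without advancing time (a new reading comes with each control period).
- vision.grab_frame(name): name is "scene" or "top" or "wrist"; returns the picture (420x560x3 uint8, red, green, blue); there is no depth.
- vision.camera_params(name): a dict with "fx", "fy", "cx", "cy" (pixels), "k1" (the pictures are not rectified: a ray, as slopes to the right and down, at radius r is drawn at 1 + k1 r^2 times it, then the intrinsics apply), "position" and "rotation" of the camera in the world. Camera axes: x right, y up, looking along -z (the intrinsics and any distortion apply to the point x, -y, -z); pixel columns grow to the right and rows downward; lengths in mm; the calibration is good to about 2 mm. A picture is of the moment at which its call begins: read the wrist's pose just before it. camera_params takes no time and is no camera call; for the wrist camera it gives the pose at the moment of the call.
- r.sign_off(): hands the job in, once; it reports no verdict.
The state is a dict: "clock": time; "qpos": joint angles; "qvel": joint speeds; "joint_efforts": joint torques, N m; "eef_pos": TCP position; "tcp_rot": TCP orientation; "contact_force": force on the tool from outside, world axes, zero at the start; "wrist_torque": the same for the moment, N m; "opening": opening from 0.0 (shut) to 1.0 (fully open).
Only numpy, scipy, OpenCV 4.12 (cv2) and the standard library are available. Lean on these libraries where they do the work, as an engineer would, in place of code of your own. Each camera call takes 0.05 s, during which the arm holds its last target. There are 200 camera calls.

## Working session

There is one attempt and no reset: what is moved stays moved. The work goes in short steps, Python scripts to look and compute and a tool call to move; the robot and the scene stay as the last step left them, time stands still between calls to the robot, and variables do not carry over. Pictures are saved under pics/ and viewed, about 8 in all and at most 12, crops included, and the job is handed in when it is done.

Besides the shell and the picture viewer there is one more tool, called after "Request:" by a JSON object that holds its "name" and its "arguments", one argument or row to a line. move_arm: Moves the arm, as the interface text tells. Its arguments: {"type":"object","properties":{"series":{"type":"string"},"grip_force":{"type":"number"}},"required":["series"]}

```bash
mkdir -p pics; ls
cat > h.py <<'E'
from rig import r, vision
import numpy as np, cv2
def save(n,img): cv2.imwrite('pics/'+n+'.png',cv2.cvtColor(img,cv2.COLOR_RGB2BGR))
def ray(c,u,v):
    K=np.array([[c['fx'],0,c['cx']],[0,c['fy'],c['cy']],[0,0,1]],float)
    p=cv2.undistortPoints(np.array([[[u,v]]],float),K,np.array([c['k1'],0,0,0],float),)[0,0]
    d=np.array(c['rotation'])@np.array([p[0],-p[1],-1]); return np.array(c['position'],float),d
def atz(c,u,v,z):
    o,d=ray(c,u,v); return o+d*(z-o[2])/d[2]
def proj(c,P):
    q=np.array(c['rotation']).T@(np.array(P,float)-np.array(c['position']))
    x,y=q[0]/-q[2],-q[1]/-q[2]; s=1+c['k1']*(x*x+y*y)
    return c['fx']*x*s+c['cx'],c['fy']*y*s+c['cy']
def tri(*obs):
    A=np.zeros((3,3));b=np.zeros(3)
    for c,u,v in obs:
        o,d=ray(c,u,v);d=d/np.linalg.norm(d);M=np.eye(3)-np.outer(d,d);A+=M;b+=M@o
    return np.linalg.solve(A,b)
E
python3 - <<'E'
from h import *
print(r.sense())
for n in('scene','top'):
    save(n,vision.grab_frame(n)); print(n,vision.camera_params(n))
E
```

```text
pics
{'clock': 0.0, 'qpos': array([-1.20143275e+00,  3.53637092e-01,  1.63415845e+00,  1.94275718e-05,
        1.15519158e+00, -2.40052162e-03]), 'qvel': array([ 1.05879509e-03,  1.28844669e-04, -5.07172773e-04, -5.84468185e-04,
        3.20405010e-05,  2.20484108e-03]), 'joint_efforts': array([ 1.86070676e-03, -6.05248189e+01, -3.42070127e+01,  4.78273591e-05,
        9.35248390e-03,  7.18245985e-06]), 'eef_pos': array([ 226.85161959, -581.80800553,  199.45821056]), 'tcp_rot': array([-3.14019823e+00, -2.11101882e-05,  3.71756223e-01]), 'contact_force': array([ 0.81039405, -0.91441077,  0.26179133]), 'wrist_torque': array([ 0.02884186, -0.00860087, -0.02303305]), 'opening': 1.0021708742441233}
scene {'fx': 394.1634342675602, 'fy': 394.1634342675602, 'cx': 279.17249700316285, 'cy': 211.2486723044865, 'k1': -0.11488795773215643, 'position': array([ 766.36659707, -299.09658988,  673.78638239]), 'rotation': array([0.60845405, 0.01611567, 0.91944536])}
top {'fx': 423.18862145800017, 'fy': 423.18862145800017, 'cx': 277.22726421752526, 'cy': 209.16735385534818, 'k1': -0.10548111135198553, 'position': array([ 318.50765733,  -36.97789301, 1075.96879073]), 'rotation': array([ 0.11686007, -0.02332254, -1.5946507 ])}
```

View pics/scene.png

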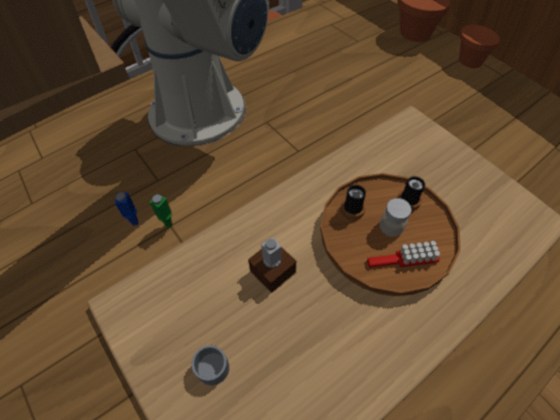

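View pics/top.png

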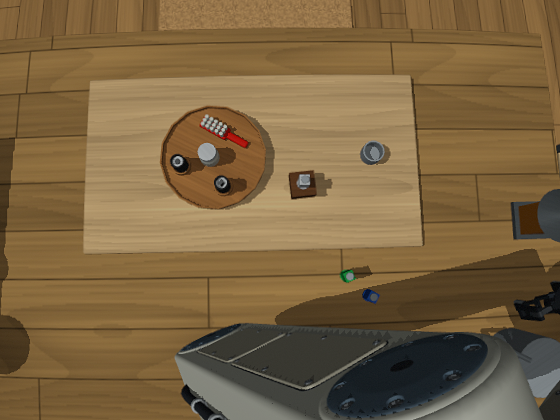

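Scene: puller (aluminium) at (271,247) in the block; look-alikes blue (127,207) and green (162,210) on the floor side, to be left. Grips at (355,200) and (414,190), jar (397,217), cup (210,365). Top: puller (305,181), grips (222,184) and (180,163), cup (373,153).

```bash
sed -i "s/^import numpy.*/import numpy as np, cv2\nfrom scipy.spatial.transform import Rotation as Ro\ndef Rm(c):\n    a=np.array(c['rotation']);return a if a.ndim==2 else Ro.from_euler('xyz',a).as_matrix()/; s/np.array(c\['rotation'\])@/Rm(c)@/; s/np.array(c\['rotation'\]).T/Rm(c).T/" h.py
python3 - <<'E'
from h import *
S,T=[vision.camera_params(n) for n in('scene','top')]
for n,a,b in [('cuprim',(210,359),(373,152)),('bosstop',(270.5,242),(305,178)),('gripA',(355,193),(222,182)),('gripB',(415,183),(180,161)),('jar',(398,209),(207,152))]:
    P=tri((S,*a),(T,*b));print(n,P.round(1),np.round(proj(S,P),1),np.round(proj(T,P),1))
s=cv2.imread('pics/scene.png');t=cv2.imread('pics/top.png')
def cr(i,u,v,h):return cv2.resize(i[v-h:v+h,u-h:u+h],(260,260),interpolation=cv2.INTER_CUBIC)
L=[(s,272,258,32),(s,355,200,22),(s,414,190,22),(t,303,183,22),(t,222,185,16),(t,180,163,16)]
I=[cr(*x) for x in L]
cv2.imwrite('pics/c1.png',np.vstack([np.hstack(I[:3]),np.hstack(I[3:])]))
E
```

```text
cuprim [ 575.1 -301.3   65.4] [208.2 359.3] [372.  151.6]
bosstop [ 499.3 -125.4  132.3] [269.7 242.1] [304.5 177.7]
gripA [498.6  65.2 106.7] [354.5 193.1] [221.7 181.7]
gripB [551.3 164.  111.9] [413.2 183.2] [179. 160.]
jar [571.3 100.4 106.9] [397.1 209.1] [206.5 151.5]
```

View pics/c1.png

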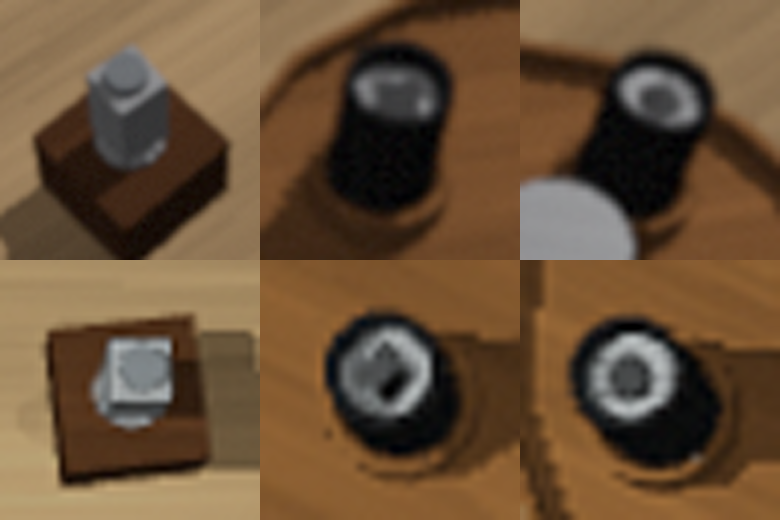

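Top row: the aluminium puller with boss in its block (271,247) is the right one. Grip A (scene 355,193 / top 222,182) shows a square, rotated socket, and grip B (415,183 / 180,161) a round hole. Next I go above the puller for a wrist view.

```bash
cat >> h.py <<'E'
def plan(p,yaw,n=1):
    s=r.sense();R=Ro.from_euler('xyz',s['tcp_rot']);G=Ro.from_euler('xyz',[np.pi,0,yaw])
    d=R.inv().apply(np.array(p)-s['eef_pos'])/40; w=np.degrees((R.inv()*G).as_rotvec())
    print('shift units',d.round(3),'turn',w.round(2),'t',round(s['clock'],2),'F',s['contact_force'].round(1))
E
python3 - <<'E'
from h import *
plan([480,-130,260],0); c=vision.camera_params('wrist');s=r.sense()
print(Ro.from_euler('xyz',s['tcp_rot']).inv().apply(c['position']-s['eef_pos']),(Ro.from_euler('xyz',s['tcp_rot']).inv()*Ro.from_matrix(Rm(c))).as_matrix().round(2),c['fx'])
E
```

```text
shift units [ 9.999 -8.228 -1.501] turn [-7.00e-02  1.00e-02  2.13e+01] t 0.1 F [ 0.7 -0.3  0.5]
[  69.27528865   -0.91110005 -173.58816299] [[ 0.    0.96  0.27]
 [ 1.   -0.    0.  ]
 [ 0.    0.27 -0.96]] 333.9954896807603
```

Request:
{"name": "move_arm", "arguments": {
  "series": "-1 0 0 0 0 0 10.6; -1 0 0 0 0 0 10.6; -1 0.57 -0.95 0 0 0 0; -1 0.57 -0.95 0 0 0 0; -1 0.57 -0.95 0 0 0 0; -1 0.57 -0.95 0 0 0 0; -1 0.57 -0.95 0 0 0 0; -1 0.57 -0.95 0 0 0 0; -1 0.57 -0.95 0 0 0 0; -1 0.57 -0.95 0 0 0 0; -1 0.57 -0.95 0 0 0 0; -1 0.57 -0.95 0 0 0 0; -1 0.57 -0.95 0 0 0 0; -1 0.57 -0.95 0 0 0 0; -1 0 0 0 0 0 0; -1 0 0 0 0 0 0",
  "grip_force": 50
}}

```text
clock: 2.1
eef_pos: [510.8, -112.7, 196.1]
tcp_rot: [-3.136, 0.005, -0.011]
contact_force: [0.2, -0.9, -0.0]
opening: 1.001
```

Run:
```python
from h import *
import pickle
c=vision.camera_params('wrist');i=vision.grab_frame('wrist');pickle.dump((c,i),open('w1.pkl','wb'));save('w1',i)
plan([499,-125,200],0);print(r.sense()['eef_pos'])
```

```text
shift units [-0.291  0.306 -0.097] turn [-0.34  0.28 -0.68] t 2.15 F [-0.4  0.7  1.2]
[ 510.75748001 -112.89121975  196.15505439]
```

View pics/w1.png

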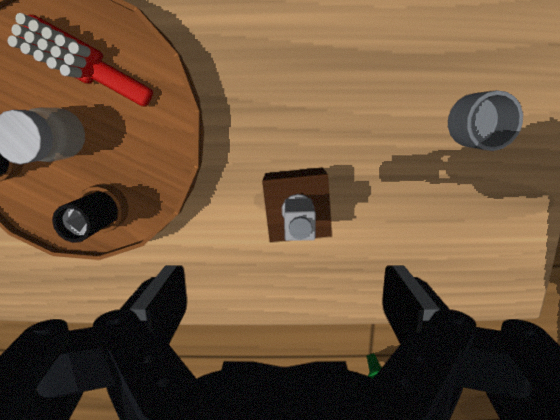

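Wrist view: puller top at (299,226), block (297,205), square socket (75,219), cup (485,120). Now I move over the grip for a sharp view, since time is ample, and analyse the puller from w1.

Request:
{"name": "move_arm", "arguments": {
  "series": "-1 0 -0.9 0.1 0 0 0; -1 0 -0.9 0.1 0 0 0; -1 0 -0.9 0 0 0 0; -1 0 -0.9 0 0 0 0; -1 -0.3 -0.9 0 0 0 0; -1 0 0 0 0 0 0; -1 0 0 0 0 0 0"
}}

```text
clock: 3.02
eef_pos: [499.6, 63.9, 188.8]
tcp_rot: [-3.137, 0.005, -0.023]
contact_force: [-0.6, -0.5, -1.3]
opening: 1.002
```

Run:
```python
from h import *
import pickle
c=vision.camera_params('wrist');i=vision.grab_frame('wrist');pickle.dump((c,i),open('w2.pkl','wb'));save('w2',i)
print(r.sense()['eef_pos'])
c1,i1=pickle.load(open('w1.pkl','rb'))
print(np.round(proj(c1,[499,-125,127]),1))
g=np.round(proj(c,[498.6,65.2,107])).astype(int);print(g)
def cr(i,u,v,h):return cv2.resize(i[v-h:v+h,u-h:u+h],(390,390),interpolation=cv2.INTER_CUBIC)
save('c2',np.hstack([cr(i1,298,215,39),cr(i,g[0],g[1],39)]))
```

```text
[499.62310829  63.82649982 188.79894938]
[302.8 228.2]
[285 210]
```

View pics/c2.png

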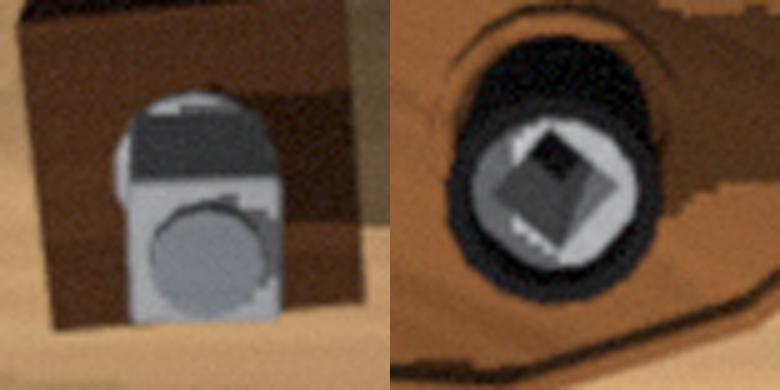

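Left: puller top square is axis-aligned with the camera (yaw ≈ tool); boss centre at w1 px (300.4,228.4). Right: socket is a diamond (≈45°), corners roughly w2 px (278,197), (291,208), (280,221), (266,209); rim centre (279,210).

Run:
```python
from h import *
import pickle
S,T=[vision.camera_params(n) for n in('scene','top')]
c1=pickle.load(open('w1.pkl','rb'))[0];c2=pickle.load(open('w2.pkl','rb'))[0]
for n,o in [('boss',[(S,271.3,244),(T,305.5,179.6),(c1,300.4,228.4)]),('rim',[(S,355.8,193.7),(T,221.5,182),(c2,279,210)])]:
    P=tri(*o);print(n,P.round(1),[np.round(np.subtract(proj(c,P),(u,v)),1) for c,u,v in o])
    for c,u,v in o: print('  ',atz(c,u,v,P[2]).round(1), atz(c,u,v,P[2]-4).round(1))
q=np.array([atz(c1,259+u/5,176+v/5,121) for u,v in[(130,178),(280,178),(282,320),(130,322)]])
print('body',q.round(1).tolist(),q.mean(0).round(1))
e=np.roll(q,-1,0)-q;print(np.degrees(np.arctan2(e[:,1],e[:,0])).round(1),np.linalg.norm(e,axis=1).round(1))
q=np.array([atz(c2,246+u/5,171+v/5,101) for u,v in[(160,130),(227,187),(170,248),(100,188)]])
e=np.roll(q,-1,0)-q;print('sock',q.mean(0).round(1),np.degrees(np.arctan2(e[:,1],e[:,0])).round(1),np.linalg.norm(e,axis=1).round(1))
```

```text
boss [ 497.9 -124.7  123.7] [array([-1.6,  0. ]), array([-1.5, -0.5]), array([ 1.9, -0.2])]
   [ 499.5 -122.7  123.7] [ 497.5 -121.5  119.7]
   [ 496.6 -128.3  123.7] [ 497.3 -128.6  119.7]
   [ 497.7 -123.3  123.7] [ 496.4 -123.5  119.7]
rim [498.7  68.2 102.8] [array([-0.4, -0.1]), array([-0.9,  0. ]), array([ 2.1, -1. ])]
   [499.4  68.6 102.8] [497.5  71.2  98.8]
   [498.7  66.  102.8] [499.5  66.5  98.8]
   [497.9  70.  102.8] [496.8  70.1  98.8]
body [[510.6, -111.5, 121.0], [510.4, -134.6, 121.0], [487.1, -135.3, 121.0], [486.9, -111.2, 121.0]] [ 498.8 -123.2  121. ]
[ -90.4 -178.3   90.4   -0.5] [23.2 23.4 24.1 23.7]
sock [498.5  70.1 101. ] [-132.5  136.9   46.8  -46.6] [14.4 13.9 15.2 13.7]
```

Request:
{"name": "move_arm", "arguments": {
  "series": "-1 0 0.9 0 -0.3 0.3 -1.4; -1 0 0.9 0 0 0 0; -1 0 0.9 0 0 0 0; -1 0 0.9 0 0 0 0; -1 0 0.9 0 0 0 0; -1 0 0.2 0 0 0 0; -1 0 0 0 0 0 0; -1 0 0 0 0 0 0"
}}

```text
clock: 4.08
eef_pos: [497.9, -137.4, 188.9]
tcp_rot: [3.14, -0.001, -0.009]
contact_force: [-0.2, 0.1, -0.3]
opening: 1.003
```

Run:
```python
from h import *
import pickle
plan([497.8,-123.5,80],0.003);s=r.sense();print(s['eef_pos'],s['tcp_rot'],s['qpos'])
```

```text
shift units [-0.009 -0.351  2.722] turn [ 0.1  -0.06 -0.67] t 4.08 F [-0.2  0.1 -0.3]
[ 497.92917801 -137.36697352  188.90776768] [ 3.13983522e+00 -9.80923470e-04 -8.71255147e-03] [-2.71040714e-01  1.95632029e-01  1.87575066e+00 -1.64600115e-03
  1.06880742e+00  1.30926002e+00]
```

Request:
{"name": "move_arm", "arguments": {
  "series": "-1 0 -0.35 0 0 0 -0.7; -1 0 0 0 0 0 0; -1 0 0 0.7 0 0 0; -1 0 0 0.7 0 0 0; -1 0 0 0.7 0 0 0; -1 0 0 0.4 0 0 0; -1 0 0 0 0 0 0; -1 0 0 0 0 0 0"
}}

```text
clock: 5.08
eef_pos: [500.5, -117.7, 88.2]
tcp_rot: [3.139, -0.005, 0.013]
contact_force: [-0.1, -0.2, 0.5]
opening: 0.998
```

Run:
```python
from h import *
plan([497.8,-123.5,80],0.003)
```

```text
shift units [-0.07   0.144  0.205] turn [ 0.13 -0.27  0.55] t 5.08 F [-0.1 -0.2  0.5]
```

Request:
{"name": "move_arm", "arguments": {
  "series": "-1 -0.07 0.14 0.1 0 -0.2 0.5; -1 0 0 0 0 0 0; -1 0 0 0 0 0 0"
}}

```text
clock: 5.45
eef_pos: [499.0, -124.2, 85.9]
tcp_rot: [3.138, -0.004, 0.003]
contact_force: [0.8, 0.8, -0.2]
opening: 1.0
```

Run:
```python
from h import *
plan([497.8,-123.5,80],0.003)
save('w3',vision.grab_frame('wrist'))
```

```text
shift units [-0.03  -0.018  0.147] turn [ 0.18 -0.25 -0.  ] t 5.45 F [ 0.8  0.8 -0.2]
```

View pics/w3.png

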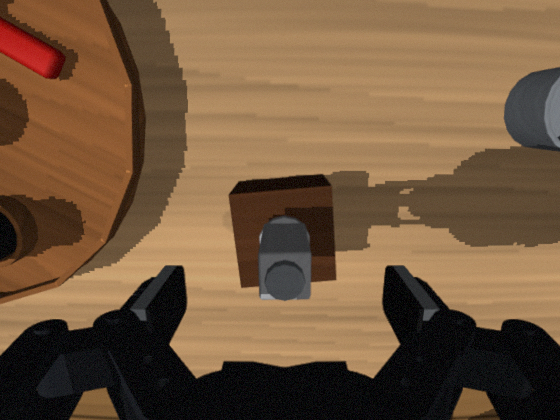

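Puller boss at (285,282), midway between the fingers (185/385). I go 5 mm lower and close.

Request:
{"name": "move_arm", "arguments": {
  "series": "-1 -0.02 0 0.12 0.1 -0.2 0; -1 0 0 0 0 0 0; 1 0 0 0 0 0 0; 1 0 0 0 0 0 0; 1 0 0 0 0 0 0; 1 0 0 0 0 0 0; 1 0 0 0 0 0 0; 1 0 0 0 0 0 0; 1 0 0 0 0 0 0; 1 0 0 0 0 0 0",
  "grip_force": 80
}}

```text
clock: 6.75
eef_pos: [498.3, -124.2, 81.2]
tcp_rot: [3.14, -0.001, 0.003]
contact_force: [0.1, 0.2, -0.1]
opening: 0.252
```

Run:
```python
from h import *
plan([498,68.5,177],0.003)
```

```text
shift units [ 0.011 -4.814 -2.401] turn [ 0.08 -0.04  0.01] t 6.75 F [ 0.1  0.2 -0.1]
```

Request:
{"name": "move_arm", "arguments": {
  "series": "1 0 0 -0.3 0 0 0; 1 0 0 -0.6 0 0 0; 1 0 0 -0.8 0 0 0; 1 0 0 -0.8 0 0 0; 1 0 -0.5 0 0 0 -10.5; 1 0 0 0 0 0 -10.5; 1 0 0 0 0 0 -10.5; 1 0 0 0 0 0 -10.5; 1 0 0 0 0 0 -3.5; 1 0 0 0 0 0 0"
}}

```text
clock: 8.0
eef_pos: [498.3, -103.2, 191.1]
tcp_rot: [3.137, -0.002, 0.818]
contact_force: [0.7, -0.0, -1.6]
opening: 0.257
```

Run:
```python
from h import *
s=r.sense();print(s['eef_pos'],s['tcp_rot'],s['opening']);plan([498,69,180],np.radians(46.1))
```

```text
[ 498.34382971 -103.21583074  191.10583859] [ 3.13708031e+00 -1.87698826e-03  8.17810758e-01] 0.2573799591196711
shift units [ 3.135 -2.952  0.27 ] turn [ 0.26 -0.11  0.76] t 8.0 F [ 0.7 -0.  -1.6]
```

Request:
{"name": "move_arm", "arguments": {
  "series": "1 0.5 -0.48 0 0 0 0.7; 1 0.5 -0.48 0 0 0 0; 1 0.5 -0.48 0 0 0 0; 1 0.5 -0.48 0 0 0 0; 1 0.5 -0.48 0 0 0 0; 1 0.3 -0.28 0 0 0 0; 1 0 0 0 0 0 0; 1 0 0 0 0 0 0"
}}

```text
clock: 9.0
eef_pos: [499.4, 55.3, 193.5]
tcp_rot: [3.135, -0.003, 0.792]
contact_force: [0.8, -0.4, -1.1]
opening: 0.256
```

Run:
```python
from h import *
s=r.sense();print(s['eef_pos'],s['tcp_rot'],s['opening']);plan([498,69,165],np.radians(46.1))
```

```text
[499.43950556  55.2780844  193.54675703] [ 3.13483751 -0.00317748  0.79191641] 0.25564658884183505
shift units [ 0.217 -0.271  0.713] turn [ 0.39 -0.18 -0.73] t 9.0 F [ 0.8 -0.4 -1.1]
```

Request:
{"name": "move_arm", "arguments": {
  "series": "1 0.21 -0.26 0.3 0.4 -0.2 -0.7; 1 0 0 0.28 0 0 0; 1 0 0 0 0 0 0; 1 0 0 0 0 0 0"
}}

```text
clock: 9.5
eef_pos: [497.5, 67.8, 167.9]
tcp_rot: [-3.14, 0.002, 0.803]
contact_force: [-0.0, 0.0, -1.5]
opening: 0.256
```

Run:
```python
from h import *
import pickle
s=r.sense();print(s['eef_pos'],s['tcp_rot'])
F={n:(vision.camera_params(n),vision.grab_frame(n)) for n in('wrist','scene','top')};pickle.dump(F,open('w4.pkl','wb'))
def cr(n,P,h,W=400):
    c,i=F[n];u,v=np.round(proj(c,P)).astype(int);print(n,u,v);i=cv2.copyMakeBorder(i,h,h,h,h,cv2.BORDER_CONSTANT)
    return cv2.resize(i[v:v+2*h,u:u+2*h],(W,W),interpolation=cv2.INTER_CUBIC)
save('c4',np.hstack([cr('wrist',[498.4,69,110],50),cr('scene',[498.4,69,110],25)]))
plan([498,69,165],np.radians(46.1))
```

```text
[497.45802885  67.80548457 167.85347104] [-3.14012746e+00  2.07916009e-03  8.02720636e-01]
wrist 285 217
scene 356 191
shift units [ 0.026 -0.014  0.081] turn [-0.06  0.08 -0.11] t 9.65 F [ 0.5  0.8 -1.4]
```

View pics/c4.png

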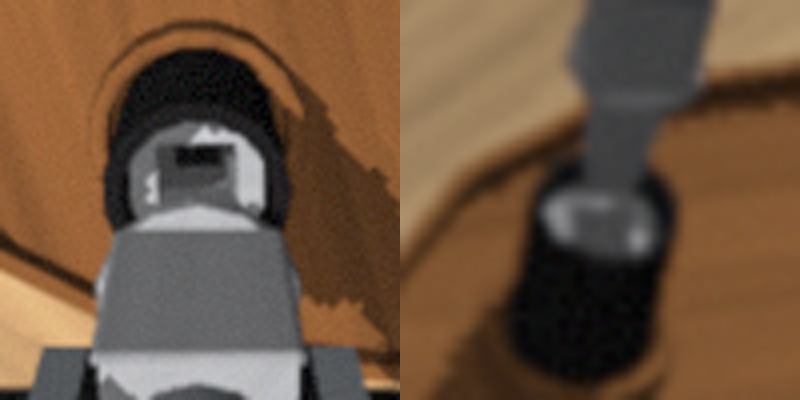

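Wrist crop: puller axis and socket centre agree laterally (199 vs 197/400, ≈0.3 mm) and the socket edges are parallel to the body flats. Scene crop: the shank tip hangs near (358,189.5) over the rim centre near (356.3,193). I now compare along the camera-depth direction.

Run:
```python
from h import *
import pickle
F=pickle.load(open('w4.pkl','rb'));S=F['scene'][0];W=F['wrist'][0]
t=np.array([497.5,67.8]);R=np.array([[np.cos(.803),np.sin(.803)],[np.sin(.803),-np.cos(.803)]])
for z in(113,115): print('tip',z,atz(S,358,189.5,z).round(1),np.round(proj(S,[*t,z]),1))
for u,v in((356,193),(356.6,193),(355.8,193.7)): print('rim',atz(S,u,v,104).round(1))
print('rim wrist y from body line; boss-top edge check:')
# far body-top edge in wrist crop (y=352) and far bottom edge (y=232): body front face at +12 tool x
for v,z in((352,167.9-53.2+89),(232,167.9-53.2+43)):
    p=atz(W,235+199/4,167+v/4,z)[:2]-t; print('face',(R.T@p).round(1))
for v,z in((142,96),(142,104),(142,100)): p=atz(W,235+198/4,167+v/4,z)[:2]-t; print('socket far edge (expect +7.5)',z,(R.T@p).round(1))
p=[atz(W,235+x/4,167+185/4,104)[:2]-t for x in(106,290)];print('rim lat',[(R.T@q).round(1) for q in p])
```

```text
tip 113 [499.7  71.8 113. ] [355.6 189.8]
tip 115 [500.6  70.5 115. ] [355.7 189.1]
rim [499.   69.2 104. ]
rim [499.7  70.1 104. ]
rim [499.9  67.8 104. ]
rim wrist y from body line; boss-top edge check:
face [11.8 -0.3]
face [11.  -0.3]
socket far edge (expect +7.5) 96 [ 9.1 -0.6]
socket far edge (expect +7.5) 104 [11.1 -0.6]
socket far edge (expect +7.5) 100 [10.1 -0.6]
rim lat [array([  2.9, -17.5]), array([ 3. , 16.4])]
```

Run:
```python
from h import *
import pickle
F=pickle.load(open('w4.pkl','rb'))
a=.803;X=np.array([np.cos(a),np.sin(a)]);Y=np.array([np.sin(a),-np.cos(a)]);t=np.array([497.5,67.8])-.6*X-.3*Y
g=np.array([498.,70.]);out=[]
for n,k,w in(('scene',10,40),('wrist',6,66)):
    c,i=F[n];o=np.round(proj(c,[498,69,125])).astype(int)-w//2
    im=cv2.resize(i[o[1]:o[1]+w,o[0]:o[0]+w],(400,400),interpolation=cv2.INTER_CUBIC);k=400/w
    def poly(P,col):
        q=np.array([(np.array(proj(c,p))+.5-o)*k for p in P]);cv2.polylines(im,[np.round(q).astype(int)],True,col,1)
    sq=lambda h,z:[[*(t+h*(x*X+y*Y)),z] for x,y in((1,1),(1,-1),(-1,-1),(-1,1))]
    ci=lambda m,R,z:[[m[0]+R*np.cos(b),m[1]+R*np.sin(b),z] for b in np.linspace(0,6.28,40)]
    tz=114.7
    poly(sq(5.5,tz),(255,0,0));poly(sq(8.8,tz+38),(255,0,0));poly(ci(t,15,tz+38),(255,255,0));poly(sq(12,tz+43),(0,255,0));poly(sq(12,tz+89),(0,255,0))
    poly(ci(g,17.5,104),(0,255,255));poly(ci(g,13.5,104),(0,255,255));poly(ci(g,17.5,44),(255,0,255))
    out.append(im)
save('c5',np.hstack(out))
```

```text
(no output)
```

View pics/c5.png

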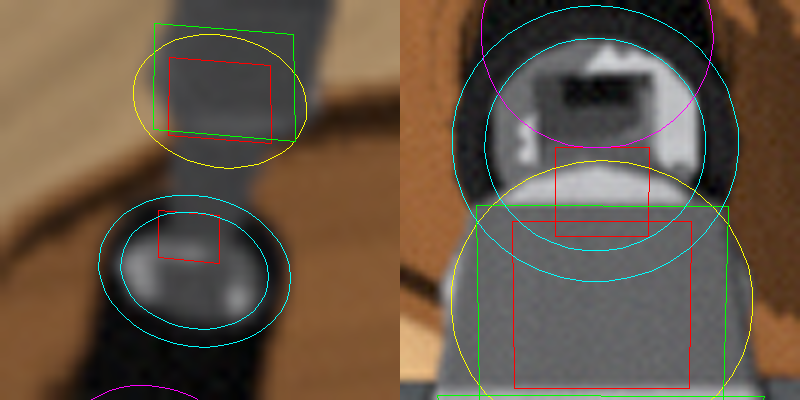

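Overlay: the wrist fits the model to within 1 mm. The scene puts the puller about 2 px to the right of and above the model, while its rim fits, so the depth-direction offset is uncertain by 2–3 mm. I take the middle (+1 mm along tool x) and go down feeling the force.

Request:
{"name": "move_arm", "arguments": {
  "series": "1 0.03 -0.01 0.1 0 0 0; 1 0 0 0.12 0 0 0; 1 0 0 0.12 0 0 0; 1 0 0 0 0 0 0"
}}

```text
clock: 10.15
eef_pos: [498.4, 69.0, 154.0]
tcp_rot: [-3.141, 0.001, 0.803]
contact_force: [0.3, 0.4, -1.4]
opening: 0.252
```

Request:
{"name": "move_arm", "arguments": {
  "series": "1 0 0 0.06 0 0 0; 1 0 0 0.06 0 0 0; 1 0 0 0 0 0 0"
}}

```text
clock: 10.52
eef_pos: [498.4, 69.0, 148.9]
tcp_rot: [-3.141, 0.001, 0.803]
contact_force: [-0.1, -0.5, -1.4]
opening: 0.25
```

Request:
{"name": "move_arm", "arguments": {
  "series": "1 0 0 0.06 0 0 0; 1 0 0 0.06 0 0 0; 1 0 0 0 0 0 0"
}}

```text
clock: 10.9
eef_pos: [498.6, 69.0, 143.9]
tcp_rot: [-3.141, 0.001, 0.803]
contact_force: [-0.7, -0.4, -1.6]
opening: 0.248
```

Request:
{"name": "move_arm", "arguments": {
  "series": "1 0 0 0.05 0 0 0; 1 0 0 0.04 0 0 0; 1 0 0 0 0 0 0"
}}

```text
clock: 11.28
eef_pos: [498.6, 69.0, 140.0]
tcp_rot: [-3.141, 0.001, 0.803]
contact_force: [-0.3, -0.0, -0.8]
opening: 0.251
```

Tip is ~17 mm below the rim without contact, so it is inside the socket.

Request:
{"name": "move_arm", "arguments": {
  "series": "1 0 0 0.04 0 0 0; 1 0 0 0.04 0 0 0; 1 0 0 0 0 0 0"
}}

```text
clock: 11.65
eef_pos: [498.6, 69.0, 136.6]
tcp_rot: [-3.141, 0.001, 0.803]
contact_force: [0.2, -0.5, -1.1]
opening: 0.253
```

Request:
{"name": "move_arm", "arguments": {
  "series": "1 0 0 0.03 0 0 0; 1 0 0 0.02 0 0 0; 1 0 0 0 0 0 0"
}}

```text
clock: 12.02
eef_pos: [498.6, 69.0, 134.5]
tcp_rot: [-3.141, 0.001, 0.803]
contact_force: [-0.8, -0.2, -1.3]
opening: 0.252
```

Request:
{"name": "move_arm", "arguments": {
  "series": "1 0 0 0.025 0 0 0; 1 0 0 0.02 0 0 0; 1 0 0 0 0 0 0"
}}

```text
clock: 12.4
eef_pos: [498.5, 68.9, 132.6]
tcp_rot: [-3.141, 0.001, 0.803]
contact_force: [-0.5, -0.9, -1.3]
opening: 0.248
```

Request:
{"name": "move_arm", "arguments": {
  "series": "1 0 0 0.025 0 0 0; 1 0 0 0 0 0 0"
}}

```text
clock: 12.65
eef_pos: [498.5, 68.9, 131.5]
tcp_rot: [-3.141, 0.001, 0.803]
contact_force: [-0.2, -0.5, -0.9]
opening: 0.252
```

Request:
{"name": "move_arm", "arguments": {
  "series": "1 0 0 0.025 0 0 0; 1 0 0 0 0 0 0"
}}

```text
clock: 12.9
eef_pos: [498.4, 68.9, 130.5]
tcp_rot: [-3.141, 0.001, 0.803]
contact_force: [0.4, 0.6, -1.4]
opening: 0.254
```

Request:
{"name": "move_arm", "arguments": {
  "series": "1 0 0 0.025 0 0 0; 1 0 0 0 0 0 0"
}}

```text
clock: 13.15
eef_pos: [498.3, 68.9, 129.3]
tcp_rot: [-3.141, 0.001, 0.803]
contact_force: [-1.0, -0.9, -1.3]
opening: 0.25
```

Request:
{"name": "move_arm", "arguments": {
  "series": "1 0 0 0.025 0 0 0; 1 0 0 0 0 0 0"
}}

```text
clock: 13.4
eef_pos: [498.2, 68.9, 128.3]
tcp_rot: [-3.141, 0.001, 0.803]
contact_force: [-0.9, -0.7, -1.8]
opening: 0.251
```

Request:
{"name": "move_arm", "arguments": {
  "series": "1 0 0 0.025 0 0 0; 1 0 0 0 0 0 0"
}}

```text
clock: 13.65
eef_pos: [498.2, 68.9, 127.2]
tcp_rot: [-3.141, 0.001, 0.803]
contact_force: [-1.5, 0.1, -1.4]
opening: 0.248
```

Request:
{"name": "move_arm", "arguments": {
  "series": "1 0 0 0.02 0 0 0; 1 0 0 0 0 0 0"
}}

```text
clock: 13.9
eef_pos: [498.2, 68.9, 126.5]
tcp_rot: [-3.141, 0.001, 0.803]
contact_force: [-1.6, -0.7, 0.5]
opening: 0.253
```

Request:
{"name": "move_arm", "arguments": {
  "series": "1 0 0 0.02 0 0 0; 1 0 0 0 0 0 0"
}}

```text
clock: 14.15
eef_pos: [498.5, 69.0, 126.2]
tcp_rot: [-3.141, 0.001, 0.803]
contact_force: [-1.4, -0.1, -0.1]
opening: 0.254
```

Request:
{"name": "move_arm", "arguments": {
  "series": "1 0 0 0.015 0 0 0; 1 0 0 0 0 0 0"
}}

```text
clock: 14.4
eef_pos: [498.6, 69.1, 126.1]
tcp_rot: [-3.141, 0.001, 0.803]
contact_force: [-2.2, 1.3, 0.9]
opening: 0.254
```

Request:
{"name": "move_arm", "arguments": {
  "series": "1 0 0 0.015 0 0 0; 1 0 0 0 0 0 0"
}}

```text
clock: 14.65
eef_pos: [498.7, 69.1, 125.9]
tcp_rot: [-3.141, 0.0, 0.803]
contact_force: [-2.3, -0.7, 2.2]
opening: 0.254
```

Request:
{"name": "move_arm", "arguments": {
  "series": "1 0 0 0.015 0 0 0; 1 0 0 0 0 0 0"
}}

```text
clock: 14.9
eef_pos: [498.8, 69.2, 125.8]
tcp_rot: [-3.141, 0.0, 0.803]
contact_force: [-2.4, -0.0, 2.9]
opening: 0.255
```

Request:
{"name": "move_arm", "arguments": {
  "series": "1 0 0 0.02 0 0 0; 1 0 0 0.02 0 0 0; 1 0 0 0 0 0 0"
}}

```text
clock: 15.28
eef_pos: [499.1, 69.4, 125.6]
tcp_rot: [3.141, -0.001, 0.803]
contact_force: [-2.5, -0.3, 1.3]
opening: 0.251
```

Request:
{"name": "move_arm", "arguments": {
  "series": "1 0 0 0.02 0 0 0; 1 0 0 0.02 0 0 0"
}}

```text
clock: 15.52
eef_pos: [499.6, 69.5, 125.4]
tcp_rot: [3.141, -0.001, 0.803]
contact_force: [-5.1, 0.1, 16.0]
opening: 0.25
```

Request:
{"name": "move_arm", "arguments": {
  "series": "1 0 0 0.012 0 0 0; 1 0 0 0.012 0 0 0"
}}

```text
clock: 15.78
eef_pos: [499.5, 69.6, 125.5]
tcp_rot: [3.141, -0.001, 0.803]
contact_force: [-5.1, -1.0, 11.0]
opening: 0.248
```

Request:
{"name": "move_arm", "arguments": {
  "series": "1 0 0 0.016 0 0 0; 1 0 0 0.016 0 0 0; 1 0 0 0.016 0 0 0"
}}

```text
clock: 16.15
eef_pos: [499.7, 69.7, 125.5]
tcp_rot: [3.141, -0.002, 0.803]
contact_force: [-4.3, -0.1, 13.4]
opening: 0.255
```

Steady push ≈14.7 N with no further travel, so it is wedged. Gentle lift to check the weight.

Request:
{"name": "move_arm", "arguments": {
  "series": "1 0 0 -0.04 0 0 0; 1 0 0 -0.08 0 0 0; 1 0 0 -0.1 0 0 0; 1 0 0 0 0 0 0; 1 0 0 0 0 0 0"
}}

```text
clock: 16.77
eef_pos: [500.3, 69.7, 134.0]
tcp_rot: [3.14, -0.003, 0.803]
contact_force: [0.6, -1.2, -0.9]
opening: 0.249
```

Run:
```python
from h import *
import pickle
s=r.sense();print(s['eef_pos'],s['contact_force'],s['wrist_torque'])
F={n:(vision.camera_params(n),vision.grab_frame(n)) for n in('wrist','scene')};pickle.dump(F,open('w6.pkl','wb'))
print(r.sense()['contact_force'])
out=[]
for n,w,P in(('scene',50,[499,69,90]),('wrist',130,[499,69,104])):
    c,i=F[n];o=np.round(proj(c,P)).astype(int)-w//2
    out.append(cv2.resize(i[o[1]:o[1]+w,o[0]:o[0]+w],(400,400),interpolation=cv2.INTER_CUBIC)); print(n,o)
save('c6',np.hstack(out))
```

```text
[500.29333016  69.69053624 134.04571639] [ 0.56109984 -1.20896618 -0.87315091] [-0.04293732 -0.00347856  0.00044318]
[ 0.00273959  0.23147739 -0.73894128]
scene [330 173]
wrist [219 169]
```

View pics/c6.png

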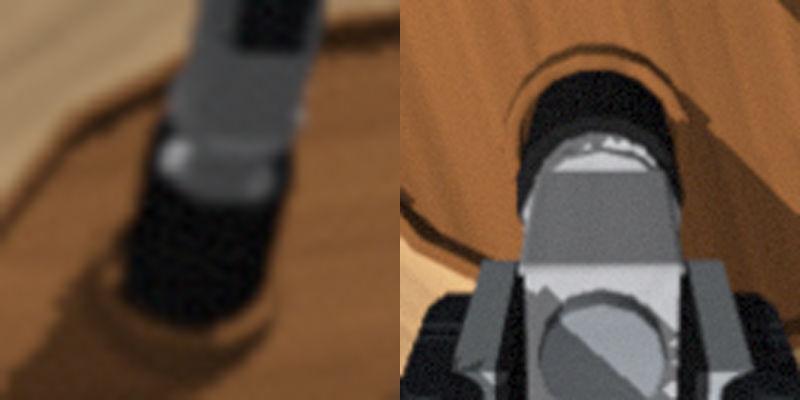

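The grip stayed in its nest: the shank was wedged one-sidedly while the arm drifted +x (scene crop: grip foot still in the ring, mouth around the shank). I raise a bit, recentre and press again, countering the drift.

Request:
{"name": "move_arm", "arguments": {
  "series": "1 0 0 -0.12 0 -0.15 0; 1 -0.05 -0.026 0 0 0 0; 1 0 0 0 0 0 0; 1 0 0 0 0 0 0"
}}

```text
clock: 17.38
eef_pos: [498.2, 69.0, 139.2]
tcp_rot: [3.14, -0.0, 0.803]
contact_force: [-0.4, 1.0, -2.6]
opening: 0.257
```

Request:
{"name": "move_arm", "arguments": {
  "series": "1 0 0 0.07 0 0 0; 1 0 0 0.07 0 0 0; 1 0 0 0.07 0 0 0; 1 0 0 0 0 0 0"
}}

```text
clock: 17.88
eef_pos: [498.5, 69.2, 130.1]
tcp_rot: [3.14, -0.001, 0.802]
contact_force: [0.2, 1.2, -1.3]
opening: 0.25
```

Run:
```python
from h import *
plan([498.3,69,125],0.803);print(r.sense()['eef_pos'],r.sense()['wrist_torque'])
```

```text
shift units [-0.006 -0.001  0.128] turn [ 0.09 -0.05 -0.03] t 17.88 F [ 0.2  1.2 -1.3]
[498.48257277  69.17073928 130.13517104] [ 0.14743247 -0.16825778  0.03450702]
```

Request:
{"name": "move_arm", "arguments": {
  "series": "1 -0.005 0 0.035 0 0 0; 1 0 0 0.03 0 0 0; 1 0 0 0 0 0 0"
}}

```text
clock: 18.25
eef_pos: [498.7, 69.2, 127.5]
tcp_rot: [3.14, -0.001, 0.802]
contact_force: [0.2, 1.0, -1.8]
opening: 0.254
```

Request:
{"name": "move_arm", "arguments": {
  "series": "1 0 0 0.03 0 0 0; 1 0 0 0.02 0 0 0; 1 0 0 0 0 0 0"
}}

```text
clock: 18.62
eef_pos: [498.9, 69.2, 125.5]
tcp_rot: [3.139, -0.002, 0.802]
contact_force: [1.4, 0.9, -0.8]
opening: 0.25
```

Request:
{"name": "move_arm", "arguments": {
  "series": "1 0 0 0.02 0 0 0; 1 0 0 0.02 0 0 0; 1 0 0 0 0 0 0"
}}

```text
clock: 19.0
eef_pos: [499.5, 69.6, 125.4]
tcp_rot: [3.139, -0.003, 0.802]
contact_force: [-0.0, 0.5, -1.8]
opening: 0.249
```

Request:
{"name": "move_arm", "arguments": {
  "series": "1 0 0 0.02 0 0 0; 1 0 0 0.02 0 0 0; 1 0 0 0 0 0 0"
}}

```text
clock: 19.38
eef_pos: [499.6, 69.6, 125.3]
tcp_rot: [3.139, -0.003, 0.802]
contact_force: [-0.2, 0.5, -1.1]
opening: 0.25
```

Request:
{"name": "move_arm", "arguments": {
  "series": "1 0 0 0.015 0 0 0; 1 0 0 0.015 0 0 0"
}}

```text
clock: 19.62
eef_pos: [500.0, 69.7, 125.3]
tcp_rot: [3.139, -0.004, 0.802]
contact_force: [-3.4, 0.1, 11.1]
opening: 0.25
```

Run:
```python
from h import *
s=r.sense();print(s['eef_pos'],s['tcp_rot'],s['contact_force'],s['wrist_torque'])
```

```text
[499.97537872  69.73515019 125.26965786] [ 3.13860378 -0.00400279  0.80214497] [-3.41568664  0.13981316 11.05472263] [ 0.09628944  0.62071687 -0.00214814]
```

Request:
{"name": "move_arm", "arguments": {
  "series": "1 -0.012 -0.012 0 0 -0.2 0; 1 -0.012 -0.012 0 0 0 0; 1 0 0 0 0 0 0"
}}

```text
clock: 20.0
eef_pos: [499.2, 69.6, 125.3]
tcp_rot: [3.137, -0.001, 0.802]
contact_force: [0.7, 0.5, 2.0]
opening: 0.252
```

Request:
{"name": "move_arm", "arguments": {
  "series": "1 -0.006 -0.006 0.015 0 0 0; 1 -0.006 -0.006 0.015 0 0 0"
}}

```text
clock: 20.25
eef_pos: [499.7, 69.7, 125.3]
tcp_rot: [3.136, -0.003, 0.802]
contact_force: [0.2, -0.9, 9.6]
opening: 0.25
```

Run:
```python
from h import *
s=r.sense();print(s['eef_pos'],s['tcp_rot'],s['contact_force'],s['wrist_torque']);plan([499,69.3,125],.803)
```

```text
[499.65304105  69.74344363 125.26709569] [ 3.13627780e+00 -2.95664456e-03  8.02233660e-01] [ 0.17520395 -0.86503927  9.6370577 ] [ 0.08424183  0.31900987 -0.00900223]
shift units [-0.019 -0.004  0.007] turn [ 0.3  -0.17 -0.04] t 20.25 F [ 0.2 -0.9  9.6]
```

Request:
{"name": "move_arm", "arguments": {
  "series": "1 -0.006 -0.006 0.02 0.1 -0.1 0; 1 -0.006 -0.006 0.02 0 0 0"
}}

```text
clock: 20.5
eef_pos: [499.8, 69.8, 125.2]
tcp_rot: [3.137, -0.002, 0.802]
contact_force: [-2.6, -0.4, 12.3]
opening: 0.252
```

Request:
{"name": "move_arm", "arguments": {
  "series": "1 -0.006 -0.006 0.02 0 0 0; 1 -0.006 -0.006 0.02 0 0 0; 1 -0.006 -0.006 0.02 0 0 0"
}}

```text
clock: 20.88
eef_pos: [499.8, 69.8, 125.2]
tcp_rot: [3.136, -0.004, 0.802]
contact_force: [-2.2, -0.5, 10.3]
opening: 0.253
```

Request:
{"name": "move_arm", "arguments": {
  "series": "1 -0.008 -0.008 0.026 0 0 0; 1 -0.008 -0.008 0.026 0 0 0; 1 -0.008 -0.008 0.026 0 0 0; 1 -0.008 -0.008 0.026 0 0 0"
}}

```text
clock: 21.38
eef_pos: [499.8, 69.9, 125.2]
tcp_rot: [3.133, -0.007, 0.802]
contact_force: [-2.0, 0.2, 14.5]
opening: 0.251
```

Request:
{"name": "move_arm", "arguments": {
  "series": "1 0 0 0 0 0 0; 1 0 0 -0.02 0 0 0; 1 0 0 -0.02 0 0 0; 1 0 0 -0.02 0 0 0; 1 0 0 0 0 0 0; 1 0 0 0 0 0 0"
}}

```text
clock: 22.12
eef_pos: [497.2, 69.4, 125.8]
tcp_rot: [3.137, -0.003, 0.802]
contact_force: [-0.4, 0.2, -3.7]
opening: 0.251
```

Request:
{"name": "move_arm", "arguments": {
  "series": "1 0 0 -0.05 0 0 0; 1 0 0 -0.07 0 0 0; 1 0 0 -0.1 0 0 0; 1 0 0 0 0 0 0; 1 0 0 0 0 0 0"
}}

```text
clock: 22.75
eef_pos: [497.3, 69.5, 135.4]
tcp_rot: [3.136, -0.003, 0.802]
contact_force: [1.2, 0.3, -3.5]
opening: 0.251
```

Run:
```python
from h import *
for k in range(4):
    s=r.sense();print(s['contact_force'].round(2)); vision.grab_frame('top')
print(s['eef_pos'])
```

```text
[ 1.17  0.27 -3.47]
[-0.48 -1.02 -3.72]
[ 0.35 -0.24 -4.5 ]
[-0.03 -0.25 -4.16]
[497.2392599   69.46621997 135.29663633]
```

Fz ≈ −3.9 N, which is puller plus grip: it hangs. Lift clear.

Request:
{"name": "move_arm", "arguments": {
  "series": "1 0 0 -0.2 0.1 -0.2 0; 1 0 0 -0.3 0 0 0; 1 0 0 -0.4 0 0 0; 1 0 0 -0.4 0 0 0; 1 0 0 -0.4 0 0 0; 1 0 0 -0.2 0 0 0; 1 0 0 0 0 0 0"
}}

```text
clock: 23.82
eef_pos: [498.0, 69.8, 218.9]
tcp_rot: [3.136, -0.002, 0.802]
contact_force: [1.4, -0.1, -3.9]
opening: 0.252
```

Request:
{"name": "move_arm", "arguments": {
  "series": "1 -0.2 0.2 0 0 0 0; 1 -0.4 0.4 0 0 0 0; 1 -0.5 0.52 0 0 0 0; 1 -0.5 0.52 0 0 0 0; 1 -0.5 0.52 0 0 0 0; 1 -0.5 0.52 0 0 0 0; 1 -0.5 0.52 0 0 0 0; 1 -0.5 0.52 0 0 0 0; 1 -0.5 0.52 0 0 0 0; 1 -0.5 0.52 0 0 0 0; 1 -0.5 0.52 0 0 0 0; 1 -0.5 0.52 0 0 0 0; 1 -0.4 0.42 0 0 0 0; 1 -0.2 0.2 0 0 0 0; 1 0 0 0 0 0 0; 1 0 0 0 0 0 0"
}}

```text
clock: 25.82
eef_pos: [501.5, -304.9, 209.5]
tcp_rot: [-3.132, 0.008, 0.802]
contact_force: [0.3, 0.9, -3.8]
opening: 0.253
```

Run:
```python
from h import *
import pickle
s=r.sense();print(s['eef_pos'],s['tcp_rot'])
c=vision.camera_params('wrist');i=vision.grab_frame('wrist');pickle.dump((c,i),open('w7.pkl','wb'))
sc=vision.grab_frame('scene');tp=vision.grab_frame('top')
b=lambda i,x,y,h,W:cv2.resize(i[y-h:y+h,x-h:x+h],(W,W),interpolation=cv2.INTER_CUBIC)
w=cv2.resize(i,(533,400));save('c7',np.hstack([w,np.vstack([b(sc,210,350,45,200),b(tp,373,153,18,200)])]))
plan([575,-301,200],.803)
```

```text
[ 501.47174505 -304.90004377  209.48485426] [-3.13239131  0.00769892  0.80179751]
shift units [1.344 1.254 0.221] turn [-0.5   0.44 -0.03] t 25.98 F [ 0.9 -0.3 -3.3]
```

View pics/c7.png

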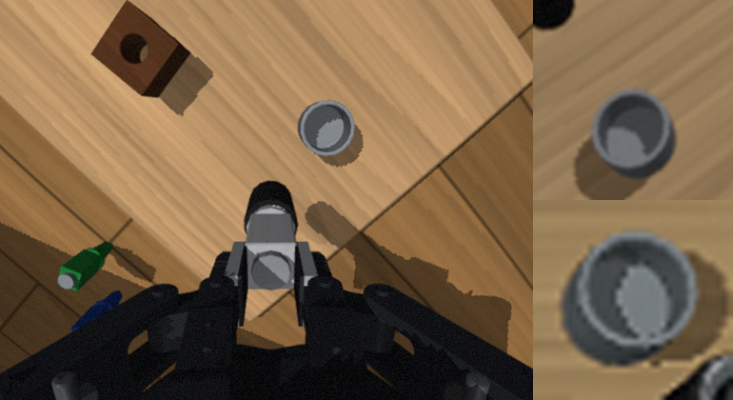

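Wrist: joined tool hangs straight in the jaws; cup rim centre at full-frame px ≈(343.5,134.5). Scene (209.3,361.5), top (373.5,150.9).

Run:
```python
from h import *
import pickle
S,T=[vision.camera_params(n) for n in('scene','top')];W,i=pickle.load(open('w7.pkl','rb'));c1=pickle.load(open('w1.pkl','rb'))[0]
o=[(S,209.3,361.5),(T,373.5,150.9),(W,343.5,134.5)]
P=tri(*o);print(P.round(1),[np.round(np.subtract(proj(c,P),(u,v)),1) for c,u,v in o])
for z in(56,60): print(z,[atz(*x,z).round(1)[:2] for x in o])
# overlay: cup rim at candidates + grip foot pose
im=i.copy()
def ring(m,R,z,col): cv2.polylines(im,[np.round([proj(W,[m[0]+R*np.cos(b),m[1]+R*np.sin(b),z]) for b in np.linspace(0,6.28,40)]).astype(int)],True,col,1)
m=atz(*o[2],57);ring(m,27,57,(255,0,0));ring(m,23,57,(0,255,0));ring(m,27,20,(255,255,0))
t=[501.5,-304.9]
for z,R in((209.5-81.5,17.5),(209.5-21.5,17.5)): ring(t,R,z,(0,255,255))
save('c8',cv2.resize(im[70:330,180:460],(700,650))[:600])
```

```text
[ 578.  -303.    64.7] [array([-0.9,  0.1]), array([-1. , -0.4]), array([0.6, 1.3])]
56 [array([ 576. , -301.8]), array([ 579.2, -307.8]), array([ 579.1, -303. ])]
60 [array([ 577.3, -301.8]), array([ 578.2, -306.8]), array([ 578.8, -302.4])]
```

View pics/c8.png

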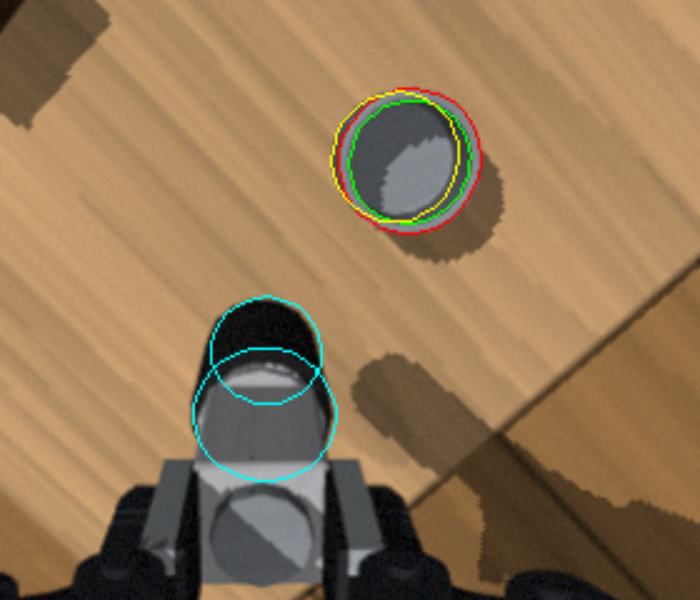

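Overlay fits: grip foot as modelled, cup rim centre (579,−303). Viewed 11 pictures. Move above the cup.

Request:
{"name": "move_arm", "arguments": {
  "series": "1 0.2 0.2 0 -0.3 0.3 0; 1 0.35 0.34 0.1 0 0 0; 1 0.35 0.34 0.1 0 0 0; 1 0.25 0.25 0 0 0 0; 1 0.1 0.1 0 0 0 0; 1 0 0 0 0 0 0; 1 0 0 0 0 0 0"
}}

```text
clock: 26.85
eef_pos: [578.1, -301.5, 200.3]
tcp_rot: [-3.138, 0.002, 0.805]
contact_force: [0.2, 0.0, -4.0]
opening: 0.254
```

Run:
```python
from h import *
plan([578.7,-302.8,160],.803)
```

```text
shift units [-0.011  0.038  1.007] turn [-0.18  0.11  0.09] t 26.85 F [ 0.2  0.  -4. ]
```

Request:
{"name": "move_arm", "arguments": {
  "series": "1 -0.01 0.035 0.2 -0.1 0.1 0; 1 0 0 0.35 0 0 0; 1 0 0 0.3 0 0 0; 1 0 0 0.15 0 0 0; 1 0 0 0 0 0 0; 1 0 0 0 0 0 0"
}}

```text
clock: 27.6
eef_pos: [577.1, -302.9, 156.8]
tcp_rot: [-3.139, 0.001, 0.804]
contact_force: [0.5, -0.2, -3.5]
opening: 0.254
```

Run:
```python
from h import *
plan([578.7,-302.8,105],.803);print(r.sense()['eef_pos'])
```

```text
shift units [0.03  0.031 1.296] turn [-0.17  0.04  0.03] t 27.6 F [ 0.5 -0.2 -3.5]
[ 577.09692909 -302.87961886  156.83296384]
```

Foot ~10 mm above the rim. Descend in moderate steps.

Request:
{"name": "move_arm", "arguments": {
  "series": "1 0.03 0.03 0.15 0 0 0; 1 0 0 0.2 0 0 0; 1 0.01 0.01 0.2 0 0 0; 1 0 0 0 0 0 0"
}}

```text
clock: 28.1
eef_pos: [579.9, -302.9, 133.8]
tcp_rot: [-3.14, 0.0, 0.804]
contact_force: [-0.6, -0.1, -3.3]
opening: 0.255
```

Request:
{"name": "move_arm", "arguments": {
  "series": "1 0 0 0.15 0 0 0; 1 0 0 0.15 0 0 0; 1 0 0 0 0 0 0"
}}

```text
clock: 28.48
eef_pos: [579.9, -302.9, 121.0]
tcp_rot: [-3.14, 0.0, 0.804]
contact_force: [0.8, 0.1, -3.6]
opening: 0.25
```

Request:
{"name": "move_arm", "arguments": {
  "series": "1 -0.02 -0.02 0.1 0 0 0; 1 0 0 0.1 0 0 0; 1 0 0 0 0 0 0"
}}

```text
clock: 28.85
eef_pos: [578.8, -303.0, 112.6]
tcp_rot: [-3.14, 0.0, 0.804]
contact_force: [-0.3, 0.5, -3.3]
opening: 0.253
```

Request:
{"name": "move_arm", "arguments": {
  "series": "1 0 0 0.05 0 0 0; 1 0 0 0.04 0 0 0; 1 0 0 0 0 0 0"
}}

```text
clock: 29.22
eef_pos: [578.9, -303.1, 109.0]
tcp_rot: [-3.14, 0.0, 0.804]
contact_force: [0.2, 0.2, -3.8]
opening: 0.247
```

Request:
{"name": "move_arm", "arguments": {
  "series": "1 0 0 0.03 0 0 0; 1 0 0 0.03 0 0 0; 1 0 0 0 0 0 0"
}}

```text
clock: 29.6
eef_pos: [579.5, -303.4, 107.5]
tcp_rot: [3.142, -0.0, 0.804]
contact_force: [-0.3, -0.0, -4.2]
opening: 0.256
```

Request:
{"name": "move_arm", "arguments": {
  "series": "1 0 0 0.015 0 0 0; 1 0 0 0.015 0 0 0"
}}

```text
clock: 29.85
eef_pos: [579.9, -303.5, 107.4]
tcp_rot: [3.141, -0.001, 0.804]
contact_force: [-1.1, 1.1, 6.2]
opening: 0.254
```

Foot is on the floor. Relax and release.

Request:
{"name": "move_arm", "arguments": {
  "series": "1 0 0 0 0 0 0; 1 0 0 0 0 0 0; 0.3 0 0 0 0 0 0; 0 0 0 0 0 0 0; -0.3 0 0 0 0 0 0; -0.6 0 0 0 0 0 0; -0.6 0 0 0 0 0 0; -0.6 0 0 0 0 0 0",
  "grip_force": 20
}}

```text
clock: 30.85
eef_pos: [580.5, -303.9, 107.4]
tcp_rot: [3.139, -0.001, 0.804]
contact_force: [-0.7, 0.6, 0.3]
opening: 0.798
```

Request:
{"name": "move_arm", "arguments": {
  "series": "-0.6 0 0 -0.3 0 0 0; -0.6 0 0 -0.6 0 0 0; -0.6 0 0 -0.8 0 0 0; -0.6 0 0 -0.8 0 0 0; -0.6 -0.6 0 -0.8 0 0 0; -0.6 -0.8 0 -0.3 0 0 0; -0.6 -0.8 0 0 0 0 0; -0.6 0 0 0 0 0 0; -0.6 0 0 0 0 0 0"
}}

```text
clock: 31.98
eef_pos: [518.9, -368.7, 263.8]
tcp_rot: [3.133, -0.002, 0.805]
contact_force: [-0.4, 0.5, 1.0]
opening: 0.798
```

Run:
```python
from h import *
s=r.sense();print(s['clock'],s['eef_pos'],s['opening'],s['contact_force'])
S=vision.grab_frame('scene');w=vision.grab_frame('wrist');save('f1',np.hstack([cv2.resize(S,(400,300)),cv2.resize(w,(400,300))]))
save('f2',np.vstack([cv2.imread('pics/f1.png')[:,:,::-1],np.hstack([cv2.resize(S[290:410,130:290],(400,300),interpolation=cv2.INTER_CUBIC),cv2.resize(S[150:300,300:500],(400,300),interpolation=cv2.INTER_CUBIC)])]))
```

```text
31.975 [ 518.94840721 -368.74115042  263.80540795] 0.7982966718694718 [-0.35823287  0.53657866  1.00631699]
```

View pics/f2.png

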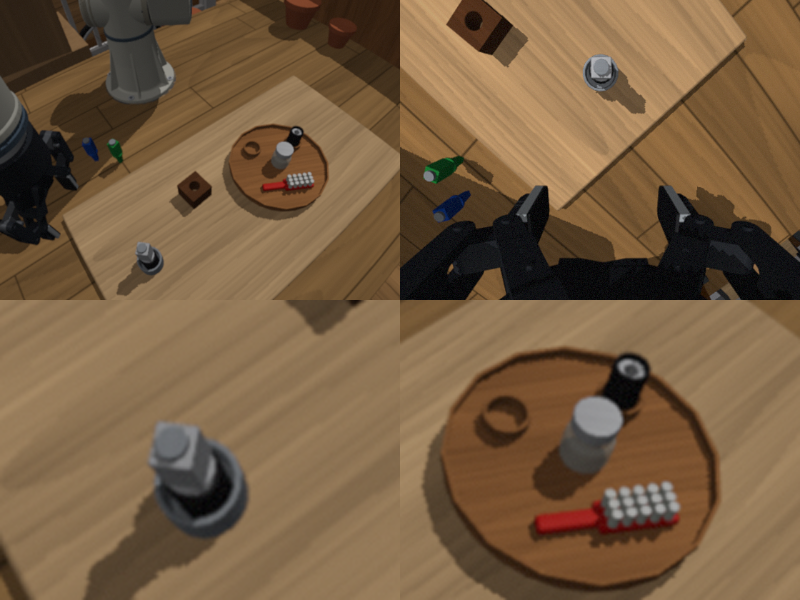

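The tool stands upright and joined in the cup (scene ≈(147,258) in the small view). The nest is empty, and the brush, jar and round grip are unmoved. Handing in.

```bash
python3 -c "
from rig import r
print(r.sign_off())"
```

```text
the job is handed in; nothing more can be done
None
```

The puller is pressed into the square-socket grip and the joined tool stands grip down in the steel cup, released. I handed the job in at about 32 s on the clock.

- **Pressing:** the first press, peaking at about 17 N, did not hold; the grip stayed in its nest because the arm had drifted sideways and wedged the shank unevenly. I recentred it and pressed again with the drift countered, to about 16 N. No reading passed 25 N, but I only read the force at the end of each move, so a brief higher peak cannot be ruled out.
- **Joined:** after the second press the whole tool hung from the puller at about 3.9 N, which matches puller plus grip. It stayed joined through the lift and the move to the cup.
- **Final check:** the last pictures show the tool standing upright in the cup, still joined, with the arm well clear. The brush, jar, round grip and coloured look-alikes appear unmoved.
- **Disagreement:** before pressing, the scene and wrist cameras differed by 2–3 mm on where the puller was relative to the socket. I took the middle and felt my way in.

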